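# Close the dust canister around the collet tin

### The arm

A 7-joint arm with a two-finger parallel gripper is mounted at the origin on the work surface. World frame = base frame: x ahead of the robot, y to its left, z up, the work surface at z = 0. Lengths are in m, angles in degrees, forces in N, time in s.
With the tool pointing down it reaches from about 0.425 to 0.875 m from the base axis. Payload 4.7 kg.
Tool frame: the origin (TCP) lies midway between the tips of the shut fingers; the grasp point (between the pads) lies 19 mm behind it; z points along the fingers, y is the line along which they close (so a half turn about z gives the same grasp; the last joint's range is limited). The gripper opens to 87 mm and grips with 3 to 60 N. Pads are 19 mm wide; open, the fingers measure 117 mm over their backs; the gripper's body (75 mm by 190 mm) begins 51 mm behind the grasp point.
Start: joints at [-63.593, 18.392, -4.016, 83.108, 1.295, 78.541, -3.26], TCP at [0.281, 0.586, 0.223] pointing down, gripper open.
Joint ranges: [-163.93, 163.93], [-17.29, 119.83], [-79.2, 71.16], [3.27, 140.29], [-89.18, 269.18], [5.43, 117.66], [-154.24, 154.24]. Speed limits (degrees/s): [147.25, 147.25, 180, 180, 180, 180, 180].

### API

Orientations are given as [roll, pitch, yaw] about the fixed x, y, z axes, in that order (R = Rz(yaw) Ry(pitch) Rx(roll)).
In Python, from cell import env, viewer, boxes_of, masks_of gives the robot as it stands. The module is installed in compiled form; this text tells all that it offers.
- The arm moves only by the tool apply_moves, never from a script. Its argument "moves" is a list of rows, each a list of 7 numbers: the shift along the tool's x, y, z scaled (see below), then the turn, a rotation vector about the tool's x, y, z scaled (see below), then the opening, from 0 (shut) to 1 (fully open). A call has 1 to 20 rows; each row is the pose to reach, as a shift and turn from the pose commanded when the call began, along the tool's axes at that moment; what a row does not reach only later rows make up. The controller multiplies each number of a shift by 0.2 m and each number of a turn by 1.5 rad. A row lasts 1/10 s, in which the tool goes at most 50 mm and 8.59 degrees, less where a joint would pass 70% of its speed; a pose out of reach is approached as far as the arm can. A call with a number of a shift or a turn outside -1 to 1 is refused whole. A call with a gripper value outside its range is refused whole. The fingers move at their own pace and stop on an object; "grip_force" is the grip in N (left out, the last holds). Time passes only in rows, so rows that repeat a pose let the fingers close. It gives the time, the measured TCP pose, the force, the opening and the grip force at its end, in the units of the state.
- env.get_obs(): the state, without advancing time (a new reading comes with each control period).
- viewer.read_camera(name): name is "scene" or "top"; returns the picture (420x560x3 uint8, red, green, blue); there is no depth.
- viewer.get_calibration(name): a dict with "fov_y" (degrees; the focal length in pixels is half the picture's height over the tangent of half this angle, whatever the lens; pixels are square), "cx", "cy" (the principal point, pixels), "position" and "orientation" of the camera in the world. Camera axes: x right, y up, looking along -z (the intrinsics and any distortion apply to the point x, -y, -z); pixel columns grow to the right and rows downward; lengths in m; the calibration is good to about 2 mm. A picture is of the moment at which its call begins. get_calibration takes no time and is no camera call.
- env.sign_off(): hands the job in; it is judged then, once.
Trained networks look in the newest picture that a camera, given by its name, has taken for a name from the list of things; names that differ only in an ending like _2 or _b are one class to them, and where a whole thing is asked for, a point or a joint stands for the part that bears it (a point fixed in the world has none). Each returns a list of dicts, best first, with "conf" (0 to 1); they miss things now and then, are a little off and sometimes report something else, mostly with a low value. They report only what shows in the picture. A call takes as long as a camera call. They do not tell look-alikes from the thing itself.
- boxes_of(camera, target): "location" ([column, row] in pixels, amid what is visible of it).
- masks_of(camera, target): "pixels" (420x560 bool, what is visible of it) and "location" ([column, row] in pixels, amid what is visible of it).
The state is a dict: "time_s": time; "qpos": joint angles; "joint_velocities": joint speeds; "effort": joint torques, N m; "tool_pos": TCP position; "tool_rot": TCP orientation; "force": force on the tool from outside, world axes, zero at the start; "wrist_torque": the same for the moment, N m; "grip_width": finger opening in m; "grasp_force": force on a finger pad.
Only numpy, scipy, OpenCV 4.12 (cv2) and the standard library are available. Lean on these libraries where they do the work, as an engineer would, in place of code of your own. Each camera call takes 0.05 s, during which the arm holds its last target. There are 200 camera calls.

### The job

Close the canister that has the tin standing in it: pick up the tall cap by the grip bar on its top, lower it over the tin, with the bar roughly crosswise to the two ears of that canister's base, until the cap's rim sits on the foot. Then turn the seated cap until its bar lies in line with the ears, so that it is locked, and let go, leaving the tin standing inside.

Things in the scene. Friction and masses are not known exactly. Their poses are not given: they have to be found in the camera images.
- tall_cap_grip (a point): Centre of the tall cap's grip bar; grasp here. Cap: grey plastic round shell, rim down, 114 mm across, 92 mm high to its flat top, 180 g. The upright bar on top is 64 mm long (x), 14 thick (y), 36 high; this point is on the cap's axis, 24 mm above the flat top, 116 above the rim. z up. A low cap (56 mm to its flat top, same bar and width) stands elsewhere; it cannot go over the tin.
- tall_cap_rim (a point): Centre of the tall cap's open rim, axes as its bar's. Inside height 86 mm. Two inward lugs (30 mm wide, 8 high, to 42.5 mm from the axis) lie at the rim below the bar's ends. They pass the base's ears, with 5 mm play sideways, when the bar is 45 to 90 degrees off the ears' line; seated and turned either way into line, they lie under the ears: locked. No stop, no click.
- full_base: Base with the tin in it, bolted down; origin at the centre of its underside, on the bench, z up. Steel foot disc 136 mm across, 12 thick, on which the cap's rim comes to rest; aluminium collar 72 mm across, 64 inside, top 44 mm up. Two ears stick out of the collar on +x and -x, to 47 mm from the axis, 28 mm wide, 28 to 36 mm up. An identical base without a tin is bolted down elsewhere.
- tin_mid (a point): Centre of the tin: closed steel canister, 52 mm in diameter, 75 mm high, loose, standing upright (z up) on the foot of full_base inside its collar with 6 mm play; its top is 87 mm above the bench.
Mind the look-alikes: they are no part of the job. Leave any orange or pink look-alike of the part that bears tin_mid alone.

How it is judged (in metres and radians):
On the way:
1. the tall cap sits down on the foot of the base that holds the tin, its bar still at least 30 degrees off the line of the ears (horizontal distance between tall_cap_grip and full_base below 0.014 m and z of tall_cap_grip in the frame of full_base below 0.136 m and angle between tall_cap_grip's own z axis and vertical below 0.12 rad and angle between the x axis of tall_cap_grip and the x axis of full_base, either way round above 0.52 rad), for 0.1 s.
At the end, for the whole second after the job is handed in: The tall cap rests upright (within 5 degrees) on the foot of the base that holds the tin, centred within 14 mm, rim within 6 mm of the foot, its bar in line with the ears within 17 degrees, at rest, with the tin still standing inside the collar (horizontal distance between each of tall_cap_grip, tin_mid and full_base below 0.014 m and z of tall_cap_grip in the frame of full_base below 0.134 m and angle between tall_cap_grip's own z axis and vertical below 0.1 rad and angle between the x axis of tall_cap_grip and the x axis of full_base, either way round below 0.3 rad and angle between tin_mid's own z axis and vertical below 0.15 rad and linear speed of tall_cap below 0.02 m/s); the robot touches nothing.
It also fails if it takes over 38 s, if anything falls off the work surface, if the arm or the gripper's body presses on something with over 40 N, if the wrist force passes 120 N, or if a joint passes its speed limit or range.

## Working session

There is one attempt and no reset: what is moved stays moved. The work goes in short steps, Python scripts to look and compute and a tool call to move; the robot and the scene stay as the last step left them, time stands still between calls to the robot, and variables do not carry over. Pictures are saved under pics/ and viewed, at most 10 in all, crops included, and the job is handed in when it is done.

Besides the shell and the picture viewer there is one more tool, called after ">>>" in YAML: its name, and indented under it one key for each argument. apply_moves: Moves the arm, as the interface text tells. Shifts and turns lie within -1 to 1; 1 stands for 0.2 m of shift or 1.5 rad of turn. Its arguments: {"type":"object","properties":{"moves":{"type":"array","items":{"type":"array","items":{"type":"number","minimum":-1,"maximum":1}}},"grip_force":{"type":"number"}},"required":["moves"]}

```bash
mkdir -p pics; ls; python3 - <<'E'
from cell import env, viewer, boxes_of, masks_of
import cv2,numpy as np
ims=[]
for c in ("scene","top"):
    im=viewer.read_camera(c); cv2.imwrite(f"pics/{c}0.png",im[...,::-1]); print(c,viewer.get_calibration(c))
    for t in ("tall_cap_grip","tall_cap_rim","full_base","tin_mid"):
        print(t,[(np.round(b["location"]).tolist(),round(b["conf"],2)) for b in boxes_of(c,t)])
print(env.get_obs())
E
```

```text
pics
scene {'fov_y': 57.90683526100138, 'cx': 275.23454650748596, 'cy': 204.03800034703463, 'position': array([ 0.8295834 , -0.42273685,  0.94084369]), 'orientation': array([32.35873352, -0.15733141, 41.61399966])}
tall_cap_grip [([287.0, 277.0], 0.57)]
tall_cap_rim [([285.0, 280.0], 0.89)]
full_base [([295.0, 197.0], 0.85)]
tin_mid [([282.0, 142.0], 0.97), ([299.0, 179.0], 0.95), ([346.0, 199.0], 0.88), ([290.0, 115.0], 0.62)]
top {'fov_y': 43.62435090686191, 'cx': 281.9753191735128, 'cy': 220.06052868688434, 'position': array([0.16236893, 0.00656919, 1.48256286]), 'orientation': array([ 12.03818698,  -0.19196427, -88.86428598])}
tall_cap_grip [([243.0, 228.0], 0.59), ([335.0, 170.0], 0.55)]
tall_cap_rim [([334.0, 171.0], 0.58)]
full_base [([249.0, 234.0], 0.92)]
tin_mid [([235.0, 177.0], 0.9), ([246.0, 226.0], 0.85), ([213.0, 275.0], 0.76), ([168.0, 292.0], 0.62), ([335.0, 171.0], 0.36)]
{'time_s': 0.5, 'qpos': array([-63.59345063,  18.39301661,  -4.01836816,  83.11114146,
         1.29661215,  78.54133077,  -3.26014391]), 'joint_velocities': array([ 0.03579215, -0.00577987, -0.04510002, -0.05851363, -0.06095562,
       -0.00697278, -0.03867997]), 'effort': array([-2.74853110e-04, -4.90607858e+01, -4.02451241e-01, -3.12462866e+01,
       -6.35304395e-02,  3.46512138e-02,  3.31296940e-05]), 'tool_pos': array([0.2808512 , 0.58617993, 0.22254294]), 'tool_rot': array([-1.79999750e+02,  3.78903670e-03,  1.54404655e+02]), 'force': array([ 0.32404705,  0.18846515, -0.43427339]), 'wrist_torque': array([-0.05422978,  0.05048549, -0.04704092]), 'grasp_force': 0.0, 'grip_width': 0.08721987377216515}
```

View pics/scene0.png

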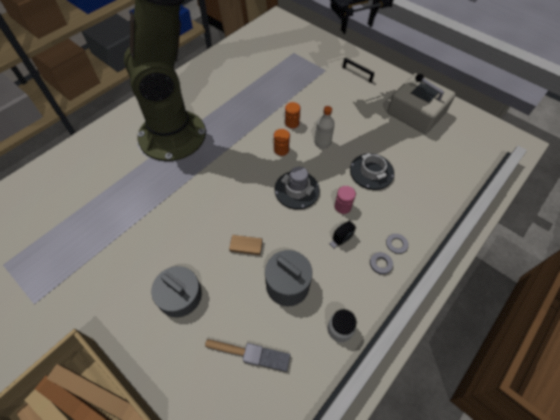

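View pics/top0.png

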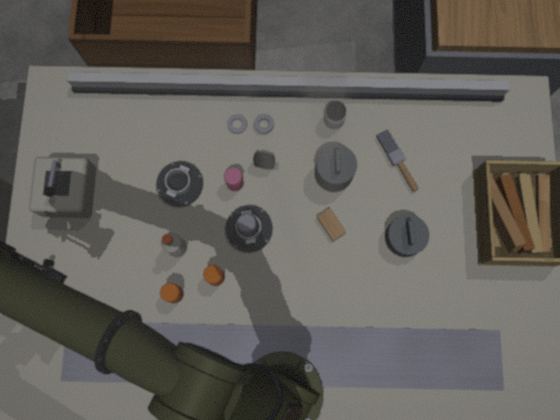

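The scene view shows the tall cap at (290,277) and the low cap at (177,290). The base with the tin is at (297,187) and the empty base at (372,168). Orange and pink tins stand at (282,142), (292,115) and (346,199). In the top view the tall cap is at (336,168), the low cap at (407,235), the full base at (249,228) and the empty base at (180,183). I choose the taller cap and the base with the grey tin, and check both in close crops.

```bash
cat > h.py <<'E'
import numpy as np,cv2
from scipy.spatial.transform import Rotation as R
from cell import viewer
def cal(c):
    k=viewer.get_calibration(c); f=210/np.tan(np.radians(k["fov_y"]/2))
    return k,f,R.from_euler("xyz",k["orientation"],degrees=True)
def ray(c,p):
    k,f,r=cal(c); return k["position"],r.apply([(p[0]-k["cx"])/f,-(p[1]-k["cy"])/f,-1])
def onz(c,p,z):
    o,d=ray(c,p); return o+d*(z-o[2])/d[2]
def proj(c,P):
    k,f,r=cal(c); q=r.inv().apply(np.asarray(P)-k["position"])
    return np.c_[k["cx"]+f*q[:,0]/-q[:,2],k["cy"]-f*q[:,1]/-q[:,2]]
E
python3 - <<'E'
import cv2,numpy as np
from h import *
t=cv2.imread("pics/top0.png"); s=cv2.imread("pics/scene0.png")
def crop(im,u,v,n=40): return cv2.resize(im[v-n:v+n,u-n:u+n],(400,300) if 0 else (300,300),interpolation=cv2.INTER_CUBIC)
cv2.imwrite("pics/crop1.png",np.vstack([np.hstack([crop(t,336,168),crop(t,249,228)]),np.hstack([crop(s,290,277),crop(s,297,187)])]))
print("cap top",onz("top",(337,160),.128),onz("scene",(290,268),.128)); 
print("base",onz("top",(249,228),.012),onz("scene",(297,189),.012))
E
```

```text
cap top [ 0.6205112  -0.13784905  0.128     ] [ 0.62966528 -0.14338034  0.128     ]
base [0.4508964  0.10155119 0.012     ] [0.45379536 0.10156232 0.012     ]
```

View pics/crop1.png

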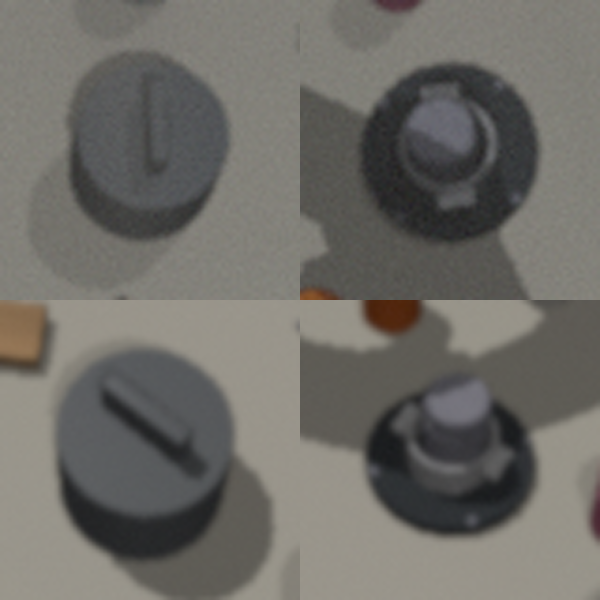

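The crops confirm the choice. The tall cap's bar runs nearly along the image column in the top view. The full base has a grey tin and its ears at crop points (440,90) and (457,200).

```bash
python3 - <<'E'
from h import *
s=80/300
T=lambda p,o:(o[0]+p[0]*s,o[1]+p[1]*s)
tc=(296,128);tb=(209,188);sc=(250,237);sb=(257,147)
print("cap",onz("top",T((152,130),tc),.092),onz("scene",T((145,132),sc),.092))
print("base disc",onz("top",T((149.5,151.5),tb),.012))
print("ears mid",onz("top",T((148.5,145),tb),.036),onz("scene",T((151.5,140),sb),.036))
a=[onz("top",T(p,tb),.036) for p in((140,88),(157,202))];b=[onz("scene",T(p,sb),.036) for p in((105,120),(198,160))]
c=[onz("scene",T(p,sc),.128) for p in((110,77),(186,137))];d=[onz("top",T(p,tc),.128) for p in((150,75),(160,165))]
for q in(a,b,c,d):
  v=q[1]-q[0];print(np.degrees(np.arctan2(v[1],v[0]))%180,np.hypot(*v[:2]),(q[0]+q[1])/2)
E
```

```text
cap [ 0.62490098 -0.14037588  0.092     ] [ 0.62536979 -0.14124806  0.092     ]
base disc [0.44972509 0.10189342 0.012     ]
ears mid [0.44998231 0.10125062 0.036     ] [0.45377183 0.10149545 0.036     ]
10.197179654453208 0.0882278913811895 [0.4502491  0.10129861 0.036     ]
13.545325379750054 0.08070240694267407 [0.45341495 0.10140947 0.036     ]
0.8858139627352071 0.060463116271616046 [ 0.62445092 -0.13958184  0.128     ]
5.940185112294472 0.0683170280461198 [ 0.6206997  -0.13873376  0.128     ]
```

>>> apply_moves:
  moves:
    - [-0.78, -0.633, 0, 0, 0, 0, 1]
    - [-0.78, -0.633, 0, 0, 0, 0, 1]
    - [-0.78, -0.633, 0, 0, 0, 0, 1]
    - [-0.78, -0.633, 0, 0, 0, 0, 1]
  grip_force: 30

```text
time_s: 0.9
tool_pos: [0.3671, 0.4037, 0.2227]
tool_rot: [180.0, 0.0, 154.4]
force: [1.0, 0.9, 0.3]
grip_width: 0.087
grasp_force: 0.0
```

>>> apply_moves:
  moves:
    - [-0.78, -0.633, 0, 0, 0, 0, 1]
    - [-0.78, -0.633, 0, 0, 0, 0, 1]
    - [-0.78, -0.633, 0, 0, 0, 0, 1]
    - [-0.78, -0.633, 0, 0, 0, 0, 1]

```text
time_s: 1.3
tool_pos: [0.4527, 0.2228, 0.223]
tool_rot: [179.9, 0.0, 154.4]
force: [0.7, 1.0, -0.8]
grip_width: 0.0871
grasp_force: 0.0
```

>>> apply_moves:
  moves:
    - [-0.78, -0.633, 0, 0, 0, 0, 1]
    - [-0.78, -0.633, 0, 0, 0, 0, 1]
    - [-0.78, -0.633, 0, 0, 0, 0, 1]
    - [-0.78, -0.633, 0, 0, 0, 0, 1]

```text
time_s: 1.7
tool_pos: [0.5383, 0.0421, 0.2231]
tool_rot: [179.9, 0.0, 154.4]
force: [0.5, 0.3, 0.6]
grip_width: 0.0872
grasp_force: 0.0
```

>>> apply_moves:
  moves:
    - [-0.78, -0.633, 0, 0, 0, -0.333, 1]
    - [-0.78, -0.633, 0, 0, 0, -0.333, 1]
    - [-0.78, -0.633, 0, 0, 0, -0.333, 1]
    - [-0.78, -0.633, 0, 0, 0, -0.333, 1]
    - [-0.78, -0.633, 0, 0, 0, -0.333, 1]
    - [-0.78, -0.633, 0, 0, 0, -0.333, 1]

```text
time_s: 2.3
tool_pos: [0.6237, -0.1426, 0.2223]
tool_rot: [-179.8, -0.0, -177.3]
force: [0.0, -0.1, 0.6]
grip_width: 0.0871
grasp_force: 0.0
```

>>> apply_moves:
  moves:
    - [-0.005, 0.01, 0.2, 0, 0, 0, 1]
    - [-0.005, 0.01, 0.4, 0, 0, 0, 1]
    - [-0.005, 0.01, 0.52, 0, 0, 0, 1]
    - [-0.005, 0.01, 0.6, 0, 0, 0, 1]
    - [-0.005, 0.01, 0.615, 0, 0, 0, 1]
    - [-0.005, 0.01, 0.615, 0, 0, 0, 1]

```text
time_s: 2.9
tool_pos: [0.625, -0.135, 0.1002]
tool_rot: [180.0, 0.0, -176.9]
force: [-0.3, -0.4, 0.6]
grip_width: 0.0871
grasp_force: 0.0
```

>>> apply_moves:
  moves:
    - [0, 0, 0, 0, 0, 0, 0]
    - [0, 0, 0, 0, 0, 0, 0]
    - [0, 0, 0, 0, 0, 0, 0]
    - [0, 0, 0, 0, 0, 0, 0]
    - [0, 0, 0, 0, 0, 0, 0]
    - [0, 0, 0, 0, 0, 0, 0]
    - [0, 0, 0, 0, 0, 0, 0]
    - [0, 0, 0, 0, 0, 0, 0]
    - [0, 0, 0, 0, 0, 0, 0]
    - [0, 0, 0, 0, 0, 0, 0]
  grip_force: 40

```text
time_s: 3.9
tool_pos: [0.6247, -0.1361, 0.0997]
tool_rot: [-180.0, 0.0, -177.0]
force: [0.1, -0.8, -1.0]
grip_width: 0.0152
grasp_force: 0.2
```

>>> apply_moves:
  moves:
    - [0, 0, 0, 0, 0, 0, 0]
    - [0, 0, 0, 0, 0, 0, 0]
    - [0, 0, 0, 0, 0, 0, 0]
    - [0, 0, 0, 0, 0, 0, 0]

```text
time_s: 4.3
tool_pos: [0.6245, -0.1356, 0.0995]
tool_rot: [-180.0, -0.0, -177.0]
force: [0.5, -0.3, -0.2]
grip_width: 0.0137
grasp_force: 40.0
```

>>> apply_moves:
  moves:
    - [0, 0, -0.1, 0, 0, 0, 0]
    - [0, 0, -0.3, 0, 0, 0, 0]
    - [0, 0, -0.5, 0, 0, 0, 0]
    - [0, 0, -0.6, 0, 0, 0, 0]
    - [0, 0, -0.6, 0, 0, 0, 0]
    - [0, 0, -0.6, 0, 0, 0, 0]

```text
time_s: 4.9
tool_pos: [0.624, -0.1352, 0.2185]
tool_rot: [180.0, -0.1, -177.0]
force: [-0.1, -0.5, -3.4]
grip_width: 0.0136
grasp_force: 40.0
```

```bash
python3 - <<'E'
from h import *
from cell import env
o=env.get_obs(); print(o["tool_pos"],o["tool_rot"],o["force"],o["grip_width"])
ims=[]
for c,(u,v) in (("top",(336,160)),("scene",(300,260))):
    im=viewer.read_camera(c)[...,::-1]; n=60
    ims.append(cv2.resize(im[v-n:v+n,u-n:u+n],(400,400),interpolation=cv2.INTER_CUBIC))
    print(c, (u-n,v-n))
cv2.imwrite("pics/lift.png",np.hstack(ims))
E
```

```text
[ 0.62402835 -0.13518996  0.21847681] [ 1.79957448e+02 -6.91992590e-02 -1.76970000e+02] [-0.08620996 -0.5019134  -3.35175722] 0.013556632514353845
top (276, 100)
scene (240, 200)
```

View pics/lift.png

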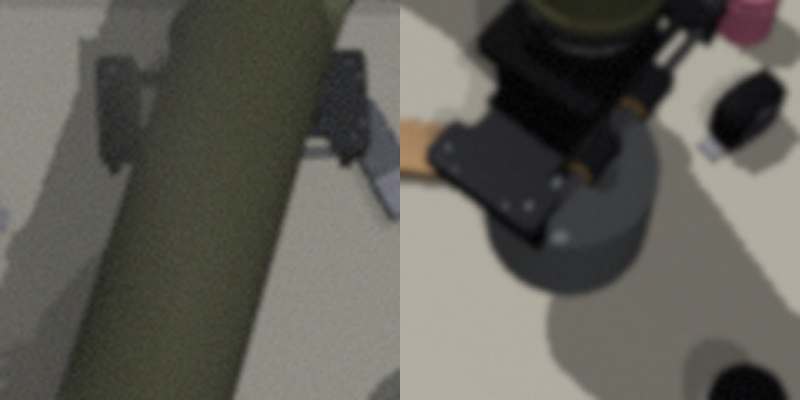

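```bash
python3 - <<'E'
from h import *
a=np.linspace(0,2*np.pi,90)
for dx in (-.004,0,.004):
  o=np.array([.624+dx,-.1352]);P=[]
  for z in(.1215,.2135): P+=[[o[0]+.057*np.cos(t),o[1]+.057*np.sin(t),z] for t in a]
  q=(proj("scene",P)-[240,200])/.3+[400,0]
  print(dx,"xmin",q[:,0].min(),"xmax",q[:,0].max(),q[q[:,0].argmax()],"ymax",q[q[:,1].argmax()])
E
```

```text
-0.004 xmin 478.50819356642853 xmax 658.0130507902231 [658.01305079 162.86328744] ymax [564.80644681 292.24906316]
0 xmin 483.1573141429029 xmax 662.9915545197806 [662.99155452 166.6835261 ] ymax [569.33777141 296.0606456 ]
0.004 xmin 487.8228665972203 xmax 667.9876994580277 [667.98769946 170.51730168] ymax [573.88420932 299.88494079]
```

```bash
python3 - <<'E'
from h import *
from cell import masks_of
from scipy.optimize import minimize
a=np.linspace(0,2*np.pi,90)
def sil(c,x,y,S=8):
    m=np.zeros((420*1,560),np.uint8)
    out=np.zeros((420*2,560*2),np.uint8)
    for r,z0,z1 in((.068,0,.012),(.036,.012,.044)):
        P=[[x+r*np.cos(t),y+r*np.sin(t),z] for z in(z0,z1) for t in a]
        h=cv2.convexHull(proj(c,P).astype(np.float32))
        cv2.fillPoly(out,[np.round((h*2+.5)*256).astype(np.int32)],255,shift=8)
    return cv2.resize(out,(560,420),interpolation=cv2.INTER_AREA)/255.
vis=[]
for c in("scene","top"):
    im=viewer.read_camera(c)
    r=masks_of(c,"full_base"); print(c,[(np.round(q["location"]),q["conf"],q["pixels"].sum()) for q in r])
    for q in r[:2]:
        m=q["pixels"].astype(np.uint8); cs,_=cv2.findContours(m,0,2); h=cv2.convexHull(np.vstack(cs)); M=np.zeros_like(m); cv2.fillPoly(M,[h],1)
        f=lambda p:np.abs(sil(c,p[0],p[1])-M).sum()
        if np.hypot(*(q["location"]-proj(c,[[.451,.1015,.012]])[0]))>25: continue
        s=minimize(f,[.451,.1015],method="Nelder-Mead",options=dict(initial_simplex=[[.451,.1015],[.457,.1015],[.451,.1075]]))
        print(c,s.x,s.fun,M.sum())
    u,v=np.round(proj(c,[[.451,.1015,.03]])[0]).astype(int); n=36
    vis.append(cv2.resize(im[v-n:v+n,u-n:u+n,::-1],(400,400),interpolation=cv2.INTER_CUBIC)); print(u,v)
cv2.imwrite("pics/base2.png",np.hstack(vis))
E
```

```text
scene [(array([297., 270.]), 0.27, np.int64(1337))]
297 185
top [(array([250., 234.]), 0.89, np.int64(1433))]
top [0.44886967 0.10464216] 43.5843137254902 1792
249 227
```

View pics/base2.png

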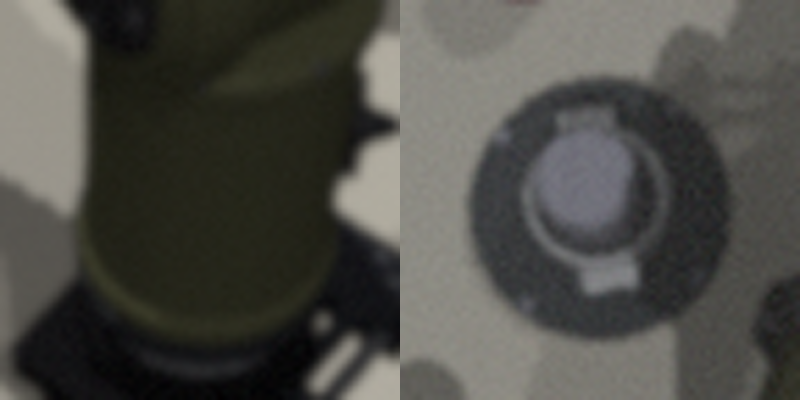

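The top crop shows the base clearly, with the disc centre at about (248.6,228.1) and the ears about 10–11° off world x. My target is (0.452, 0.102) with the tool yaw at about 121°.

>>> apply_moves:
  moves:
    - [0.1, 0.154, 0, 0, 0, 0, 0]
    - [0.2, 0.31, 0, 0, 0, 0, 0]
    - [0.3, 0.46, 0, 0, 0, 0, 0]
    - [0.4, 0.615, 0, 0, 0, 0, 0]
    - [0.4, 0.615, 0, 0, 0, 0, 0]

```text
time_s: 5.7
tool_pos: [0.5358, -0.0113, 0.219]
tool_rot: [179.8, -0.1, -176.5]
force: [0.9, 1.0, -1.4]
grip_width: 0.0134
grasp_force: 40.0
```

>>> apply_moves:
  moves:
    - [0.08, 0.124, 0, 0, 0, 0.08, 0]
    - [0.16, 0.25, 0, 0, 0, 0.16, 0]
    - [0.24, 0.37, 0, 0, 0, 0.24, 0]
    - [0.32, 0.5, 0, 0, 0, 0.32, 0]
    - [0.397, 0.615, 0, 0, 0, 0.4, 0]
    - [0.397, 0.615, 0, 0, 0, 0.48, 0]
    - [0.397, 0.615, 0, 0, 0, 0.56, 0]
    - [0.397, 0.615, 0, 0, 0, 0.64, 0]
    - [0.397, 0.615, 0, 0, 0, 0.721, 0]
    - [0.397, 0.615, 0, 0, 0, 0.721, 0]
    - [0.397, 0.615, 0, 0, 0, 0.721, 0]
    - [0.397, 0.615, 0, 0, 0, 0.721, 0]
    - [0.397, 0.615, 0, 0, 0, 0.721, 0]

```text
time_s: 7.0
tool_pos: [0.4524, 0.1016, 0.2195]
tool_rot: [-180.0, -0.0, 121.1]
force: [-0.8, -0.7, -1.8]
grip_width: 0.0138
grasp_force: 40.0
```

```bash
python3 - <<'E'
from h import *
from cell import env
o=env.get_obs(); print(o["tool_pos"],o["tool_rot"],o["force"],o["grip_width"])
t=o["tool_pos"]; a=np.linspace(0,2*np.pi,90); vis=[]
for c in("scene","top"):
    im=viewer.read_camera(c)[...,::-1]
    u,v=np.round(proj(c,[[.452,.102,.1]])[0]).astype(int); n=48
    q=cv2.resize(im[v-n:v+n,u-n:u+n],(400,400),interpolation=cv2.INTER_CUBIC)
    def dr(x,y,r,z,col):
        P=(proj(c,[[x+r*np.cos(k),y+r*np.sin(k),z] for k in a])-[u-n,v-n]+.5)*400/(2*n)
        cv2.polylines(q,[P.astype(np.int32)],True,col,1)
    dr(.452,.102,.068,.012,(0,255,0)); dr(t[0],t[1],.057,t[2]-.097,(0,0,255)); dr(t[0],t[1],.057,t[2]-.005,(255,0,255))
    vis.append(q)
cv2.imwrite("pics/over.png",np.hstack(vis))
E
```

```text
[0.45244164 0.10155063 0.21948761] [-1.79995004e+02 -1.27573267e-03  1.21113679e+02] [-0.80532288 -0.67422085 -1.7555617 ] 0.013798835085425062
```

View pics/over.png

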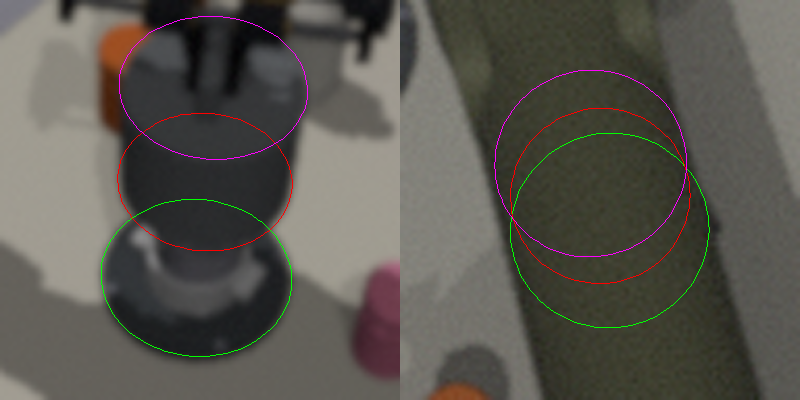

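>>> apply_moves:
  moves:
    - [0, 0, 0.1, 0, 0, 0, 0]
    - [0, 0, 0.2, 0, 0, 0, 0]
    - [0, 0, 0.27, 0, 0, 0, 0]
    - [0, 0, 0.32, 0, 0, 0, 0]
    - [0, 0, 0.35, 0, 0, 0, 0]
    - [0, 0, 0.375, 0, 0, 0, 0]
    - [0, 0, 0.4, 0, 0, 0, 0]
    - [0, 0, 0.4, 0, 0, 0, 0]

```text
time_s: 7.9
tool_pos: [0.4523, 0.1016, 0.1393]
tool_rot: [-180.0, -0.0, 121.1]
force: [0.9, 0.2, -1.5]
grip_width: 0.0136
grasp_force: 40.0
```

>>> apply_moves:
  moves:
    - [0, 0, 0.02, 0, 0, 0, 0]
    - [0, 0, 0.04, 0, 0, 0, 0]
    - [0, 0, 0.06, 0, 0, 0, 0]
    - [0, 0, 0.08, 0, 0, 0, 0]
    - [0, 0, 0.1, 0, 0, 0, 0]
    - [0, 0, 0.1, 0, 0, 0, 0]

```text
time_s: 8.5
tool_pos: [0.4519, 0.1015, 0.1188]
tool_rot: [-179.9, -0.0, 121.1]
force: [-0.7, -0.3, -2.1]
grip_width: 0.0135
grasp_force: 40.0
```

>>> apply_moves:
  moves:
    - [0, 0, 0.01, 0, 0, 0, 0]
    - [0, 0, 0.02, 0, 0, 0, 0]
    - [0, 0, 0.03, 0, 0, 0, 0]
    - [0, 0, 0.038, 0, 0, 0, 0]
    - [0, 0, 0.038, 0, 0, 0, 0]
    - [0, 0, 0.038, 0, 0, 0, 0]

```text
time_s: 9.1
tool_pos: [0.4524, 0.1017, 0.112]
tool_rot: [180.0, -0.0, 121.1]
force: [0.2, -0.3, -2.2]
grip_width: 0.0137
grasp_force: 40.0
```

>>> apply_moves:
  moves:
    - [0, 0, 0.004, 0, 0, 0, 0]
    - [0, 0, 0.008, 0, 0, 0, 0]
    - [0, 0, 0.011, 0, 0, 0, 0]
    - [0, 0, 0.011, 0, 0, 0, 0]

```text
time_s: 9.5
tool_pos: [0.4528, 0.1014, 0.1113]
tool_rot: [180.0, -0.0, 121.0]
force: [-3.4, -3.2, 8.1]
grip_width: 0.0138
grasp_force: 40.0
```

>>> apply_moves:
  moves:
    - [0, 0, -0.003, 0, 0, -0.06, 0]
    - [0, 0, -0.003, 0, 0, -0.12, 0]
    - [0, 0, -0.003, 0, 0, -0.18, 0]
    - [0, 0, -0.003, 0, 0, -0.24, 0]
    - [0, 0, -0.003, 0, 0, -0.3, 0]
    - [0, 0, -0.003, 0, 0, -0.36, 0]
    - [0, 0, -0.003, 0, 0, -0.42, 0]
    - [0, 0, -0.003, 0, 0, -0.48, 0]
    - [0, 0, -0.003, 0, 0, -0.54, 0]
    - [0, 0, -0.003, 0, 0, -0.6, 0]
    - [0, 0, -0.003, 0, 0, -0.66, 0]
    - [0, 0, -0.003, 0, 0, -0.72, 0]
    - [0, 0, -0.003, 0, 0, -0.78, 0]
    - [0, 0, -0.003, 0, 0, -0.814, 0]
    - [0, 0, -0.003, 0, 0, -0.814, 0]
    - [0, 0, -0.003, 0, 0, -0.814, 0]
    - [0, 0, -0.003, 0, 0, -0.814, 0]

```text
time_s: 11.2
tool_pos: [0.4529, 0.1025, 0.1112]
tool_rot: [179.9, 0.1, -169.0]
force: [-1.2, 1.8, 6.2]
grip_width: 0.0138
grasp_force: 40.0
```

Turned to 191°. I release, rise and check.

>>> apply_moves:
  moves:
    - [0, 0, 0, 0, 0, 0, 0.5]
    - [0, 0, 0, 0, 0, 0, 0.5]
    - [0, 0, 0, 0, 0, 0, 0.5]
    - [0, 0, 0, 0, 0, 0, 0.5]
    - [0, 0, 0, 0, 0, 0, 0.5]
    - [0, 0, 0, 0, 0, 0, 0.5]

```text
time_s: 11.8
tool_pos: [0.4524, 0.1016, 0.1103]
tool_rot: [-180.0, -0.0, -169.0]
force: [0.4, -0.4, 0.5]
grip_width: 0.0425
grasp_force: 0.0
```

>>> apply_moves:
  moves:
    - [0, 0, -0.05, 0, 0, 0, 0.5]
    - [0, 0, -0.2, 0, 0, 0, 0.5]
    - [0, 0, -0.4, 0, 0, 0, 0.5]
    - [0, 0, -0.6, 0, 0, 0, 0.5]
    - [0, 0, -0.6, 0, 0, 0, 0.5]

```text
time_s: 12.3
tool_pos: [0.4558, 0.1025, 0.237]
tool_rot: [179.9, 0.6, -169.0]
force: [0.5, -0.1, 1.2]
grip_width: 0.0436
grasp_force: 0.0
```

>>> apply_moves:
  moves:
    - [0.1, 0.9, 0, 0, 0, 0, 0.5]
    - [0.1, 0.9, 0, 0, 0, 0, 0.5]
    - [0.1, 0.9, 0, 0, 0, 0, 0.5]
    - [0.1, 0.9, 0, 0, 0, 0, 0.5]
    - [0.1, 0.9, 0, 0, 0, 0, 0.5]
    - [0.1, 0.9, 0, 0, 0, 0, 0.5]

```text
time_s: 12.9
tool_pos: [0.3982, 0.2746, 0.2303]
tool_rot: [-179.9, -0.0, -168.9]
force: [0.3, -0.0, -0.1]
grip_width: 0.0438
grasp_force: 0.0
```

```bash
python3 - <<'E'
from h import *
a=np.linspace(0,2*np.pi,90); vis=[]
for c in("scene","top"):
    im=viewer.read_camera(c)[...,::-1]
    u,v=np.round(proj(c,[[.452,.102,.06]])[0]).astype(int); n=48
    q=cv2.resize(im[v-n:v+n,u-n:u+n],(400,400),interpolation=cv2.INTER_CUBIC)
    d=lambda P:cv2.polylines(q,[((proj(c,P)-[u-n,v-n]+.5)*400/(2*n)).astype(np.int32)],True,(0,255,0),1)
    d([[.4525+.057*np.cos(k),.102+.057*np.sin(k),.104] for k in a])
    b=np.radians(11);ex=np.array([np.cos(b),np.sin(b)]);ey=np.array([-ex[1],ex[0]])
    d([[*(np.array([.4525,.102])+i*.032*ex+j*.007*ey),.14] for i,j in((1,1),(1,-1),(-1,-1),(-1,1))])
    vis.append(q)
cv2.imwrite("pics/end.png",np.hstack(vis))
E
```

```text
(no output)
```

View pics/end.png

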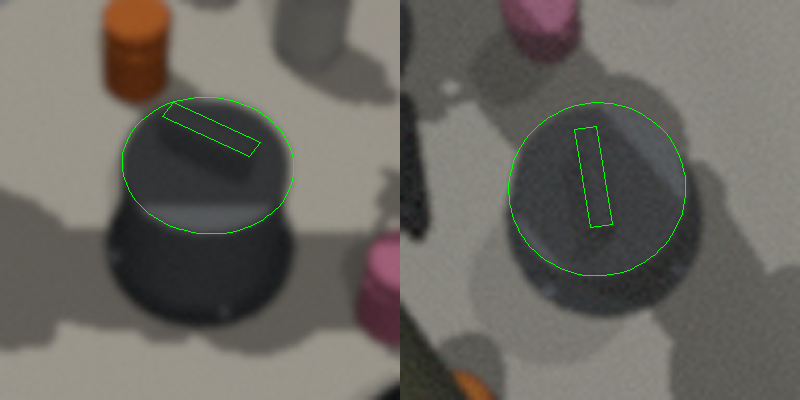

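The cap sits seated and centred on the foot at about (208,165) in the scene crop. Its bar matches the 11° outline in both views, and the gripper is well clear.

```bash
python3 -c "
from cell import env; print(env.sign_off())"
```

```text
the job is handed in; nothing more can be done
None
```

I seated the tall cap over the tin on the full base, turned its bar into line with the ears (about 11° off world x) and let go; it was handed in at about 13 s, and no verdict came back.

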